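# Unstack the planters, set them on their saucers and pack the odd one

### The arm

A 6-joint arm with a two-finger parallel gripper is mounted at the origin on the work surface. World frame = base frame: x ahead of the robot, y to its left, z up, the work surface at z = 0. Lengths are in m, angles in rad, forces in N, time in s.
With the tool pointing down it reaches from about 0.375 to 0.925 m from the base axis. Payload 5.7 kg.
Tool frame: the origin (TCP) lies at the very end of the fingers, on their centre line; the grasp point (between the pads) lies 19 mm behind it; z points along the fingers, y is the direction in which the jaws open and shut (so a half turn about z gives the same grasp; the last joint's range is limited). The gripper opens to 88 mm and grips with 3 to 60 N. Pads are 20 mm wide; open, the fingers measure 115 mm over their backs; the gripper's body (75 mm by 178 mm) begins 61 mm behind the grasp point.
Start: joints at [-1.454, 0.359, 1.51, -0, 1.272, -0.115], TCP at [0.138, -0.584, 0.223] pointing down, gripper open.
Joint ranges: [-2.97, 2.97], [-1.01, 2.36], [0.21, 2.38], [-0.96, 4.11], [0.2, 2.71], [-2.98, 2.98]. Speed limits (rad/s): [2.39, 2.39, 3.14, 3.14, 3.14, 3.14].

### API

Orientations are given as a unit quaternion [x, y, z, w].
In Python, from bench import get_state, imaging, env gives the robot as it stands.
- The arm moves only by the tool step_arm, never from a script. Its argument "commands" is a list of rows, each a list of 2 entries, a list of its own where there are three numbers: the shift along the tool's x, y, z in m, then the turn about the tool's z in rad. In form: [[[x, y, z], yaw], ...]. A call has 1 to 20 rows; each row shifts and turns the pose as measured when the row begins, along the tool's axes as they then stand; what a row does not reach is not made up. A row lasts 1/8 s, in which the tool goes at most 62.5 mm and 10.7 degrees, less where a joint would pass 70% of its speed; a pose out of reach is approached as far as the arm can. A call with a gripper value outside its range is refused whole. "gripper" is the opening, from -1 (shut) to 1 (fully open), set as the call begins (left out, the last holds). The fingers move at their own pace and stop on an object; "squeeze" is the grip in N (left out, the last holds). Time passes only in rows, so rows that do not move let the fingers close. It gives the time, the measured TCP pose, the force and the opening at its end, in the units of the state.
- get_state(): the state, without advancing time (a new reading comes with each control period).
- imaging.read_camera(name): name is "scene" or "side" or "wrist"; returns a dict with "img" (480x640x3 uint8, blue, green, red), "fx", "fy", "cx", "cy" (pixels), "R" (3x3) and "t" (3): a world point X has camera coordinates R X + t. Camera axes: x right, y down, z forward; pixel columns grow to the right and rows downward; lengths in m; the calibration is good to about 2 mm. A picture is of the moment at which its call begins. There is no depth.
- env.hand_in(): hands the job in, once; it reports no verdict.
The state is a dict: "t": time; "q": joint angles; "qd": joint speeds; "joint_torque": joint torques, N m; "eef_pos": TCP position; "eef_rot": TCP orientation; "ft_force": force on the tool from outside, world axes, zero at the start; "moment": the same for the moment, N m; "finger_gap": finger opening in m.
Only numpy, scipy, OpenCV 4.12 (cv2) and the standard library are available. Lean on these libraries where they do the work, as an engineer would, in place of code of your own. Each camera call takes 0.05 s, during which the arm holds its last target. There are 200 camera calls.

### The job

Take the two stacks of small planter pots apart: set the round, the square and the oblong pot each upright in the middle of the saucer of its own shape, with the square and the oblong pot lined up with their saucers' sides. The six-sided pot has no saucer: stand it upright on the floor of the white foam box and then close the box with its lid, lying flat and square on the rim. Set the pots down gently; do not drop them or knock them over.

Things in the scene. Friction and masses are not known exactly. Their poses are not given: they have to be found in the camera images.
- round_mid (a point): Round planter pot, 66 in diameter (sizes in mm), rim 15 wide. Glazed ceramic, 54 high, with straight upright sides and an open top (hollow 14 deep), about 0.11 to 0.27 kg. The point is its centre, half-way up (27 above its underside), z up. At the start it is at the bottom of one of the two stacks of two pots, standing on the table.
- oblong_mid (a point): Oblong planter pot, 96 along its x by 50 along its y, walls 9. Glazed ceramic, 54 high, with straight upright sides and an open top (hollow 14 deep), about 0.11 to 0.27 kg. The point is its centre, half-way up (27 above its underside), z up. At the start it is at the bottom of the other stack.
- square_mid (a point): Square planter pot, 46 by 46, sides along its x and y, walls 6. Glazed ceramic, 54 high, with straight upright sides and an open top (hollow 14 deep), about 0.11 to 0.27 kg. The point is its centre, half-way up (27 above its underside), z up. At the start it stands on top of either the round or the oblong pot.
- hex_mid (a point): Six-sided planter pot, 46 across its flat sides (53 over its corners), walls 6; one pair of flat sides faces along +y and -y, the others at 60 degree steps. Glazed ceramic, 46 high, with straight upright sides and an open top (hollow 14 deep), about 0.11 to 0.27 kg. The point is its centre, half-way up (23 above its underside), z up. At the start it stands on top of the pot that the square one is not on.
- saucer_round: Round ceramic saucer, fixed to the table, 112 in outer diameter at the rim, rim 11 high, inner floor about 90 across and 6 above the table. Origin: centre of its underside, z up.
- saucer_square: Square ceramic saucer, fixed, 84 by 84 outside, sides along its x and y, rim 11 high and 6 thick, inner floor 72 by 72 and 6 above the table. Origin: centre of its underside.
- saucer_oblong: Oblong ceramic saucer, fixed, 130 along its x by 84 along its y outside, rim 11 high and 6 thick, inner floor 118 by 72 and 6 above the table. Origin: centre of its underside.
- box: Open white foam box with orange tape, fixed, 150 by 150 outside and 66 high, walls 12, inside 126 by 126, sides along its x and y, inner floor 10 above the table. Origin: centre of its underside.
- lid_grip (a point): Loose lid of the foam box, about 0.09 to 0.16 kg, right way up on the table at the start: a white plate 150 by 150 by 14 with a locating step 106 by 106 by 6 under it, which goes inside the box (10 free all round), and a grey grip bar on top, 70 long (its x), 24 thick (its y), 44 high. The point: in the bar over the lid's centre, 26 above the plate's top, 46 above the underside of the step. Closed, the point is 106 above the table.
Mind the look-alikes: they are no part of the job. What is shaped like the part that bears square_mid but blue is not meant.

How it is judged:
At the end, for the whole second after the job is handed in: Each saucered pot flat and upright on its saucer's floor, within 12 mm of centre, square/oblong aligned within 0.25 rad; hex pot upright on the box floor, within 42 mm of its middle each way; lid flat on the rim (3.5 mm, 0.05 rad), centred within 15 mm, square within 0.2 rad; all at rest (horizontal distance between round_mid and saucer_round below 0.012 m and z of round_mid in the frame of saucer_round between 0.029 and 0.037 m and angle between each of round_mid, square_mid, oblong_mid, hex_mid's own z axis and vertical below 0.08 rad and horizontal distance between square_mid and saucer_square below 0.012 m and z of square_mid in the frame of saucer_square between 0.029 and 0.037 m and horizontal distance between oblong_mid and saucer_oblong below 0.012 m and z of oblong_mid in the frame of saucer_oblong between 0.029 and 0.037 m and (angle between the x axis of square_mid and the x axis of saucer_square, either way round below 0.25 rad or angle between the x axis of square_mid and the y axis of saucer_square, either way round below 0.25 rad) and angle between the x axis of oblong_mid and the x axis of saucer_oblong, either way round below 0.25 rad and x of hex_mid in the frame of box between -0.042 and 0.042 m and y of hex_mid in the frame of box between -0.042 and 0.042 m and z of hex_mid in the frame of box between 0.029 and 0.037 m and horizontal distance between lid_grip and box below 0.015 m and z of lid_grip in the frame of box between 0.1025 and 0.1095 m and angle between lid_grip's own z axis and vertical below 0.05 rad and (angle between the x axis of lid_grip and the x axis of box, either way round below 0.2 rad or angle between the x axis of lid_grip and the y axis of box, either way round below 0.2 rad) and linear speed of each of pot_square, pot_hex, pot_round, pot_oblong, lid below 0.02 m/s); the robot touches nothing.
It fails at once if the square pot is dropped or knocked off (it moves faster than 0.75 m/s with no finger on it, as in a fall of about 30 mm) (linear speed of pot_square above 0.75 m/s and contact force between the fingers and pot_square below 0.05 N).
It fails at once if the hex pot is dropped or knocked off (it moves faster than 0.75 m/s with no finger on it, as in a fall of about 30 mm) (linear speed of pot_hex above 0.75 m/s and contact force between the fingers and pot_hex below 0.05 N).
It fails at once if the round pot is dropped or knocked off (it moves faster than 0.75 m/s with no finger on it, as in a fall of about 30 mm) (linear speed of pot_round above 0.75 m/s and contact force between the fingers and pot_round below 0.05 N).
It fails at once if the oblong pot is dropped or knocked off (it moves faster than 0.75 m/s with no finger on it, as in a fall of about 30 mm) (linear speed of pot_oblong above 0.75 m/s and contact force between the fingers and pot_oblong below 0.05 N).
It also fails if it takes over 128 s, if anything falls off the work surface, if the arm or the gripper's body presses on something with over 40 N, if the wrist force passes 120 N, or if a joint passes its speed limit or range.

## Working session

There is one attempt and no reset: what is moved stays moved. The work goes in short steps, Python scripts to look and compute and a tool call to move; the robot and the scene stay as the last step left them, time stands still between calls to the robot, and variables do not carry over. Pictures are saved under pics/ and viewed, about 12 in all and at most 16, crops included, and the job is handed in when it is done.

Besides the shell and the picture viewer there is one more tool, called after ">>>" by a JSON object that holds its "fn" and its "kwargs". step_arm: Moves the arm, as the interface text tells. Its arguments: {"type":"object","properties":{"commands":{"type":"array","items":{"type":"array"}},"gripper":{"type":"number"},"squeeze":{"type":"number"}},"required":["commands"]}

```bash
mkdir -p pics; ls; python3 - <<'E'
from bench import get_state, imaging
import cv2, numpy as np
print(get_state())
for n in ["scene","side"]:
    c=imaging.read_camera(n); cv2.imwrite(f"pics/{n}0.png",c["img"]); print(n,c["fx"],c["cx"],c["cy"],(-np.array(c["R"]).T@c["t"]).round(3),np.array(c["R"]).round(3).tolist())
E
```

```text
pics
{'t': 0.0, 'q': array([-1.45413822e+00,  3.59538529e-01,  1.51139140e+00, -2.67947978e-05,
        1.27251698e+00, -1.15089694e-01]), 'qd': array([-0.00081979, -0.00028093, -0.00045673,  0.00154875, -0.00086964,
        0.00036625]), 'joint_torque': array([-1.93850894e-03, -5.15372837e+01, -2.70724136e+01,  6.73159864e-02,
        3.52692429e-02, -1.40721118e-04]), 'eef_pos': array([ 0.13771684, -0.58328393,  0.22180526]), 'eef_rot': array([ 9.93293244e-01,  1.15618647e-01, -1.35292214e-05, -9.27120499e-04]), 'ft_force': array([-0.770156  , -0.16114108,  0.58486239]), 'moment': array([ 0.00488856,  0.02725308, -0.02813696]), 'finger_gap': 0.08797151454031682}
scene 543.8763357077731 326.9254055211258 245.06798744762028 [1.305 0.149 0.752] [[-0.178, 0.984, -0.012], [0.622, 0.103, -0.776], [-0.763, -0.145, -0.63]]
side 455.2676636576201 313.96738866850205 240.09302047950706 [0.24  0.636 0.767] [[-0.923, -0.384, 0.017], [-0.281, 0.643, -0.712], [0.262, -0.662, -0.702]]
```

View pics/scene0.png

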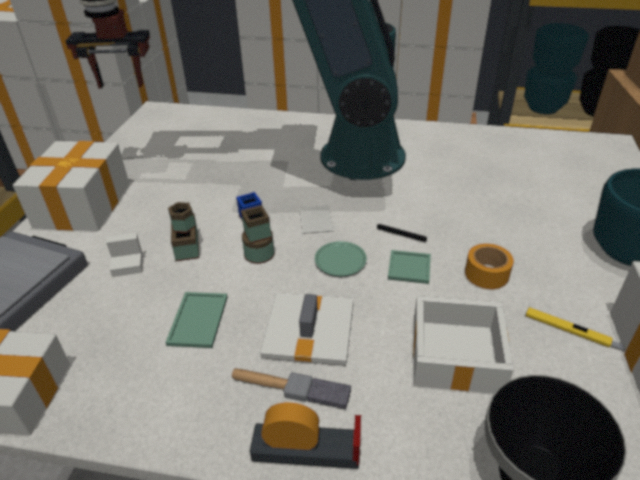

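View pics/side0.png

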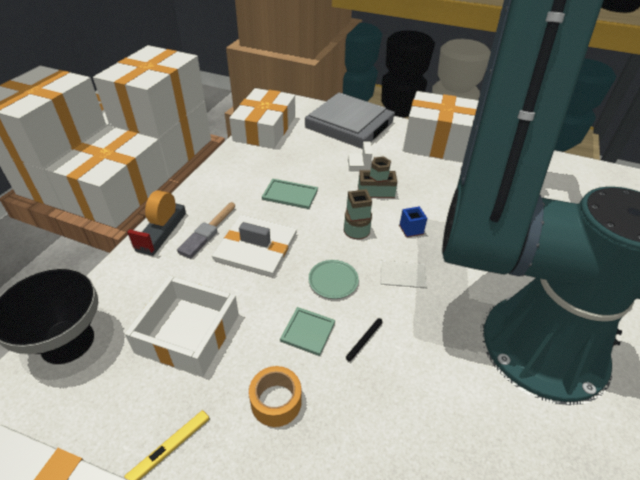

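The scene camera shows the hex pot on the oblong pot at about (183,230) and a brown-green square pot on the round pot at (257,235). The blue square pot at (249,205) is the look-alike and isn't meant. Saucers: round (340,259), square (410,266), oblong (197,319). Lid (310,328), box (461,343). Next I'll measure these and enlarge the stacks.

```bash
cat > h.py <<'E'
import cv2, numpy as np
from bench import get_state, imaging, env
def cam(n): return imaging.read_camera(n)
def ray(c,uv,z):
    R=np.array(c["R"]);t=np.array(c["t"]);o=-R.T@t
    uv=np.atleast_2d(np.array(uv,float))
    d=np.c_[(uv[:,0]-c["cx"])/c["fx"],(uv[:,1]-c["cy"])/c["fy"],np.ones(len(uv))]@R
    return o+d*((z-o[2])/d[:,2])[:,None]
def proj(c,X):
    p=np.atleast_2d(X)@np.array(c["R"]).T+np.array(c["t"]); return np.c_[c["fx"]*p[:,0]/p[:,2]+c["cx"],c["fy"]*p[:,1]/p[:,2]+c["cy"]]
def rect(P):
    "min area rect of plane points in mm -> centre, size, angle"
    (cx,cy),(w,h),a=cv2.minAreaRect((P[:,:2]*1000).astype(np.float32)); return (round(cx),round(cy)),(round(w),round(h)),round(a,1)
def blobs(mask,amin):
    return [k for k in cv2.findContours(mask,cv2.RETR_EXTERNAL,cv2.CHAIN_APPROX_NONE)[0] if cv2.contourArea(k)>amin]
E
python3 - <<'E'
from h import *
for n in ["scene","side"]:
    c=cam(n); hsv=cv2.cvtColor(c["img"],cv2.COLOR_BGR2HSV)
    m=cv2.inRange(hsv,(60,40,60),(90,160,200))
    m=cv2.morphologyEx(m,cv2.MORPH_OPEN,np.ones((3,3)))
    for k in blobs(m,150):
        k=k[:,0]; P=ray(c,k,0.011)
        if np.abs(P[:,:2]).max()<1.1: print(n,k.mean(0).round(),"rect",rect(P))
c=cam("scene")
print("hex top", ray(c,[[181,210]],0.100).round(3),"square top",ray(c,[[255,214]],0.108).round(3),"blue",ray(c,[[249,200]],0.054).round(3))
print("lid plate", ray(c,[[272,294],[353,298],[347,361],[263,355]],0.02).round(3).tolist())
print("box rim", ray(c,[[417,299],[503,301],[511,365],[415,364]],0.066).round(3).tolist())
a=cv2.resize(c["img"][180:280,100:290],None,fx=4,fy=4,interpolation=cv2.INTER_CUBIC)
cv2.imwrite("pics/crop1.png",a)
cv2.imwrite("pics/wrist0.png",cam("wrist")["img"])
w=cam("wrist"); print(w["fx"],(-np.array(w["R"]).T@w["t"]).round(3),np.array(w["R"]).round(2).tolist())
E
```

```text
scene [197. 320.] rect ((659, -222), (132, 83), 6.3)
scene [409. 266.] rect ((447, 157), (88, 80), 0.4)
scene [186. 251.] rect ((478, -318), (40, 49), 21.1)
scene [259. 252.] rect ((458, -159), (51, 60), 24.6)
scene [340. 258.] rect ((445, 13), (107, 104), 9.5)
scene [258. 231.] rect ((385, -182), (48, 53), 27.9)
scene [183. 224.] rect ((386, -359), (44, 48), 32.8)
side [537. 376.] rect ((6, 86), (99, 97), 48.4)
side [308. 331.] rect ((438, 160), (83, 86), 0.3)
side [333. 279.] rect ((440, 13), (105, 106), 23.3)
side [356. 230.] rect ((442, -150), (60, 43), 12.1)
side [358. 212.] rect ((459, -217), (54, 50), 17.6)
side [582. 233.] rect ((-46, -362), (268, 234), 36.9)
side [381. 190.] rect ((430, -325), (76, 39), 23.8)
side [290. 193.] rect ((651, -217), (129, 89), 6.4)
hex top [[ 0.451 -0.322  0.1  ]] square top [[ 0.45  -0.162  0.108]] blue [[ 0.328 -0.217  0.054]]
lid plate [[0.583, -0.098, 0.02], [0.568, 0.057, 0.02], [0.719, 0.069, 0.02], [0.731, -0.075, 0.02]]
box rim [[0.598, 0.176, 0.066], [0.577, 0.325, 0.066], [0.72, 0.328, 0.066], [0.744, 0.18, 0.066]]
391.31540242550363 [ 0.21  -0.567  0.384] [[0.23, -0.97, -0.0], [-0.94, -0.22, 0.27], [-0.26, -0.06, -0.96]]
```

View pics/crop1.png

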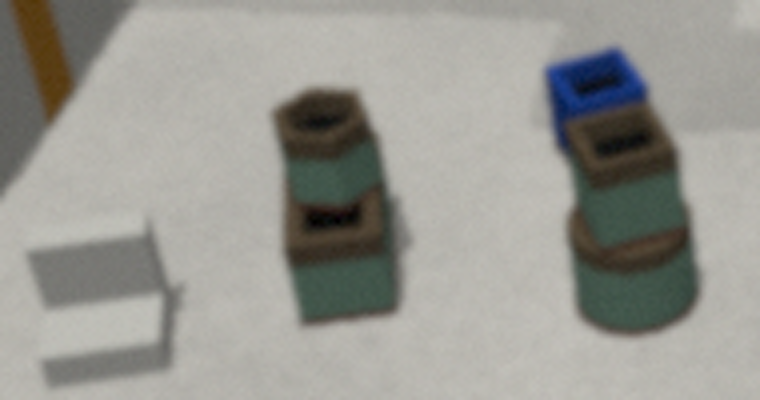

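View pics/wrist0.png

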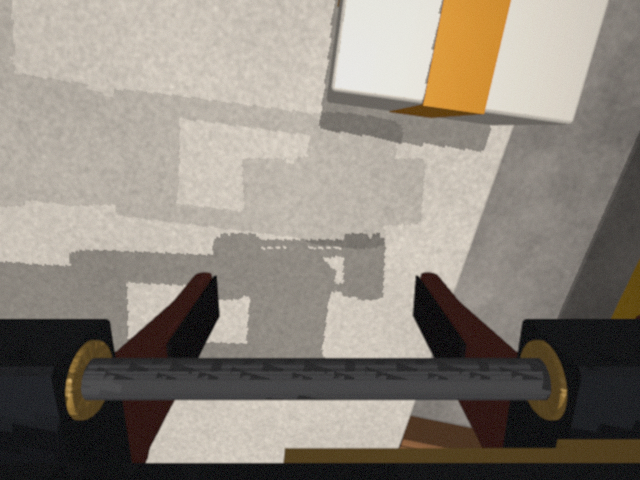

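Crop confirms it: at right, a brown-rimmed square pot sits on the round pot, with the blue look-alike behind it. At left, hex on oblong. The wrist camera looks along the tool, with image right = tool y. I'll move to look down on the stacks.

>>> {"fn": "step_arm", "kwargs": {"commands": [[[0,0,-0.04],0.116],[[0,0,-0.04],0.116],[[0.03,-0.043,0],0],[[0.03,-0.043,0],0],[[0.03,-0.043,0],0],[[0.03,-0.043,0],0],[[0.03,-0.043,0],0],[[0.03,-0.043,0],0],[[0.03,-0.043,0],0],[[0.03,-0.043,0],0],[[0,0,0],0],[[0,0,0],0]]}}

```text
t: 1.85
eef_pos: [0.3876, -0.2331, 0.3057]
eef_rot: [1.0, -0.005, 0.002, 0.001]
ft_force: [-0.2, -0.1, -0.0]
finger_gap: 0.0881
```

```bash
python3 - <<'E'
from h import *
s=get_state(); print(s["t"],s["eef_pos"].round(4),s["eef_rot"].round(4),s["qd"].round(3))
c=cam("wrist"); np.save("w1.npy",c,allow_pickle=True); cv2.imwrite("pics/w1.png",c["img"])
E
```

```text
1.85 [ 0.3876 -0.2331  0.3057] [ 1.     -0.0047  0.002   0.0014] [ 0.02  -0.001  0.003  0.009  0.002  0.006]
```

View pics/w1.png

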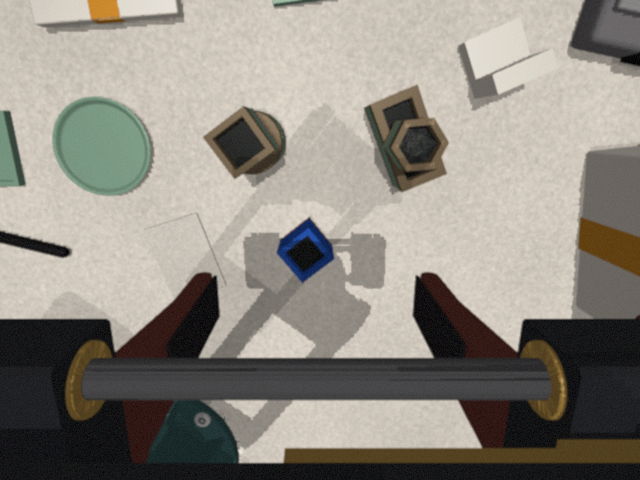

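Wrist view: square pot rim centred near (243,143), rotated. Hex rim near (417,146). Oblong pot beneath, from (390,95) to (425,185). Blue pot at (306,250). Now I'll measure rims and hollows.

```bash
python3 - <<'E'
from h import *
c=np.load("w1.npy",allow_pickle=True).item(); g=cv2.cvtColor(c["img"],cv2.COLOR_BGR2HSV)
br=cv2.inRange(g,(5,40,50),(25,200,170))
for nm,(x0,y0,x1,y1),z in [("sq",(195,95,295,185),.108),("hex",(360,80,455,195),.1)]:
    m=cv2.inRange(g[...,2],0,62); mm=np.zeros_like(m); mm[y0:y1,x0:x1]=m[y0:y1,x0:x1]
    for k in blobs(mm,60):
        P=ray(c,k[:,0],z); print(nm,"dark",k[:,0].mean(0).round(),rect(P), "approx",cv2.approxPolyDP(k,4,True)[:,0].tolist())
    mm=np.zeros_like(m); mm[y0:y1,x0:x1]=br[y0:y1,x0:x1]
    for k in blobs(mm,60): print(nm,"brown",rect(ray(c,k[:,0],z)),cv2.approxPolyDP(k,3,True)[:,0].tolist())
a=[cv2.resize(c["img"][y0:y0+110,x0:x0+100],None,fx=4,fy=4,interpolation=cv2.INTER_CUBIC) for x0,y0 in((195,90),(355,80))]
cv2.imwrite("pics/crop2.png",np.hstack(a))
E
```

```text
sq dark [266. 162.] ((431, -189), (7, 40), 31.4) approx [[282, 147], [246, 172], [258, 172], [277, 160]]
sq dark [238. 143.] ((448, -165), (33, 32), 34.6) approx [[242, 118], [214, 138], [235, 168], [263, 148]]
sq brown ((448, -174), (57, 60), 34.8) [[264, 112], [253, 111], [278, 149], [243, 106], [203, 137], [233, 177], [243, 172], [262, 172], [277, 161], [280, 132]]
hex dark [420. 144.] ((445, -329), (33, 36), 4.7) approx [[429, 126], [410, 127], [400, 148], [410, 163], [430, 161], [438, 147]]
hex dark [399. 146.] ((445, -314), (76, 35), 15.1) approx [[410, 98], [383, 110], [390, 129], [394, 120], [401, 121], [388, 146], [401, 168], [384, 149], [399, 188], [398, 174], [408, 179], [428, 171], [406, 172], [390, 149], [402, 121], [417, 117]]
hex brown ((451, -323), (86, 56), 22.8) [[417, 85], [368, 106], [383, 146], [394, 121], [390, 129], [382, 111], [408, 98], [414, 105], [417, 117], [401, 119], [389, 146], [402, 169], [396, 167], [385, 149], [402, 191], [446, 173], [441, 155], [448, 142], [434, 118], [427, 116]]
```

View pics/crop2.png

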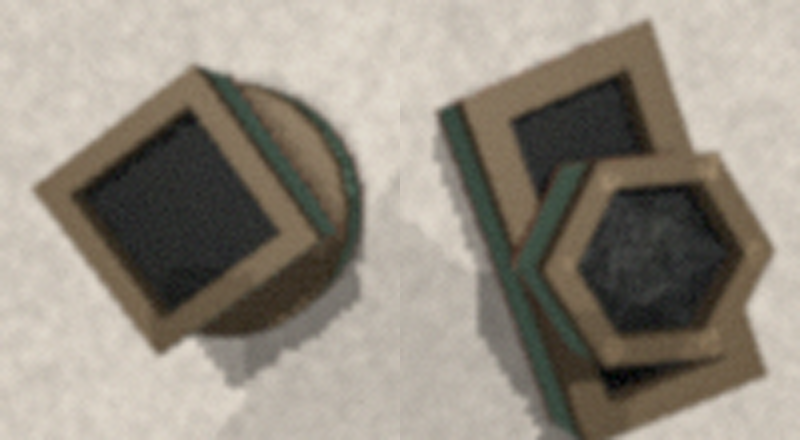

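```bash
python3 - <<'E'
from h import *
c=np.load("w1.npy",allow_pickle=True).item()
S=ray(c,[[243.7,106.2],[275,150],[235,178.2],[203.7,137]],.108)
H=ray(c,np.array([[590,160],[718,153],[775,250],[720,358],[605,362],[533,265]])/4+[255,80],.1)
for n,P in(("sq",S),("hex",H)):
    d=np.roll(P,-1,0)-P; print(n,P.mean(0).round(4),"edge",np.linalg.norm(d,axis=1).round(4),"ang",np.degrees(np.arctan2(d[:,1],d[:,0])).round(1))
E
```

```text
sq [ 0.4479 -0.1658  0.108 ] edge [0.0457 0.0451 0.0448 0.0452] ang [-145.4  123.6   34.8  -55.2]
hex [ 0.4449 -0.3289  0.1   ] edge [0.0288 0.0259 0.0267 0.0267 0.0284 0.0259] ang [ -87.5 -145.7  156.1   91.5   38.5  -27.4]
```

>>> {"fn": "step_arm", "kwargs": {"commands": [[[0.03,-0.034,0],0],[[0.03,-0.034,0],0],[[0,0,0.02],-0.154],[[0,0,0.03],-0.154],[[0,0,0.04],-0.154],[[0,0,0.04],-0.154],[[0,0,0.03],0],[[0,0,0],0],[[0,0,0],0]]}}

```text
t: 3.02
eef_pos: [0.449, -0.1803, 0.1433]
eef_rot: [0.955, 0.297, 0.002, 0.005]
ft_force: [-0.2, -0.7, 0.6]
finger_gap: 0.0876
```

>>> {"fn": "step_arm", "kwargs": {"commands": [[[0.0074,-0.0125,0],0],[[0,0,0],0],[[0,0,0.03],0],[[0,0,0.025],0],[[0,0,0.012],0],[[0,0,0],0],[[0,0,0],0]]}}

```text
t: 3.9
eef_pos: [0.4542, -0.1675, 0.0814]
eef_rot: [0.954, 0.298, 0.007, 0.01]
ft_force: [-0.5, 0.2, -0.3]
finger_gap: 0.0879
```

>>> {"fn": "step_arm", "kwargs": {"commands": [[[-0.004,-0.0046,0.004],0],[[0,0,0],0],[[0,0,0],0]]}}

```text
t: 4.28
eef_pos: [0.4487, -0.1665, 0.0784]
eef_rot: [0.954, 0.298, 0.008, 0.011]
ft_force: [-0.5, 0.4, 0.2]
finger_gap: 0.0879
```

>>> {"fn": "step_arm", "kwargs": {"commands": [[[0,0,0],0],[[0,0,0],0],[[0,0,0],0],[[0,0,0],0],[[0,0,0],0],[[0,0,0],0]], "gripper": -1, "squeeze": 25}}

```text
t: 5.03
eef_pos: [0.4489, -0.1665, 0.0787]
eef_rot: [0.954, 0.298, 0.008, 0.011]
ft_force: [-0.6, 0.2, 0.9]
finger_gap: 0.0466
```

>>> {"fn": "step_arm", "kwargs": {"commands": [[[0,0,-0.015],0],[[0,0,-0.03],0],[[0,0,-0.04],0],[[0,0,-0.04],0.15],[[0,0,0],0.15],[[0,0,0],0.15],[[0,0,0],0.15],[[-0.01,-0.041,0],0],[[-0.01,-0.041,0],0],[[-0.01,-0.041,0],0],[[-0.01,-0.041,0],0],[[-0.01,-0.041,0],0],[[-0.01,-0.041,0],0],[[0,0,0],0],[[0,0,0],0],[[0,0,0],0]]}}

```text
t: 7.02
eef_pos: [0.3871, 0.0878, 0.2003]
eef_rot: [1.0, -0.009, 0.01, 0.008]
ft_force: [-0.1, -0.1, -0.8]
finger_gap: 0.0466
```

```bash
cat >> h.py <<'E'
def st():
    s=get_state(); x,y,z,w=s["eef_rot"]
    from scipy.spatial.transform import Rotation as Ro
    M=Ro.from_quat(s["eef_rot"]).as_matrix(); psi=np.arctan2(M[1,0],M[0,0])
    print("t",round(s["t"],2),"pos",s["eef_pos"].round(4),"psi",psi.round(4),"toolz",M[:,2].round(3),"F",s["ft_force"].round(1),"gap",round(s["finger_gap"],4)); return s,M
def todo(xyz,psi):
    "tool-frame shift and yaw to reach TCP xyz, heading psi; shift in the axes as now, and in axes after the yaw"
    s,M=st(); p0=np.arctan2(M[1,0],M[0,0]); d=np.array(xyz)-s["eef_pos"]
    c,sn=np.cos(psi),np.sin(psi)
    print("now",(M.T@d).round(4),"yaw",round(p0-psi,3),"after yaw",np.round([c*d[0]+sn*d[1],sn*d[0]-c*d[1],-d[2]],4))
E
python3 - <<'E'
from h import *
st(); c=cam("wrist"); np.save("w2.npy",c,allow_pickle=True); cv2.imwrite("pics/w2.png",c["img"])
m=cv2.inRange(cv2.cvtColor(c["img"],cv2.COLOR_BGR2HSV),(60,40,60),(90,160,220))
for k in blobs(m,800): print(k[:,0].mean(0).round(),cv2.boundingRect(k),rect(ray(c,k[:,0],.011)))
E
```

```text
t 7.03 pos [0.3871 0.0878 0.2003] psi -0.0173 toolz [ 0.021 -0.017 -1.   ] F [-0.1 -0.1 -0.8] gap 0.0466
[315. 247.] (260, 235, 112, 23) ((357, 85), (105, 21), 88.8)
[236. 153.] (184, 107, 101, 97) ((441, 155), (82, 83), 0.2)
[583. 139.] (557, 103, 59, 77) ((448, -152), (44, 66), 86.5)
[398. 149.] (337, 87, 123, 126) ((442, 11), (108, 108), 55.6)
```

View pics/w2.png

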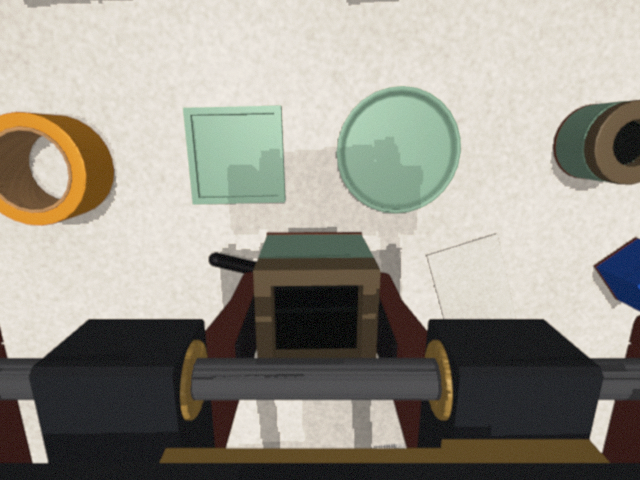

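Square saucer centre (441,155) mm, angle 0°, size 82×83: matches. Round saucer (442,11). The square pot is in the grip at (316,310).

```bash
python3 - <<'E'
from h import *
c=np.load("w2.npy",allow_pickle=True).item()
print(ray(c,[[255,268],[379,268],[256,357],[374,357]],.2293).round(4))
todo([.441,.155,.031],0)
E
```

```text
[[0.4115 0.1097 0.2293]
 [0.4106 0.0649 0.2293]
 [0.3756 0.1113 0.2293]
 [0.3744 0.066  0.2293]]
t 7.08 pos [0.3871 0.0877 0.2003] psi -0.0177 toolz [ 0.021 -0.017 -1.   ] F [ 0.2 -0.2 -1.7] gap 0.0464
now [ 0.0491 -0.071   0.1692] yaw -0.018 after yaw [ 0.0539 -0.0673  0.1693]
```

>>> {"fn": "step_arm", "kwargs": {"commands": [[[0.025,-0.035,0],-0.018],[[0.025,-0.035,0],0],[[0,0,0.04],0],[[0,0,0.04],0],[[0,0,0.03],0],[[0,0,0.02],0],[[0,0,0],0],[[0,0,0],0]]}}

```text
t: 8.07
eef_pos: [0.4499, 0.1501, 0.0678]
eef_rot: [1.0, -0.006, 0.014, 0.009]
ft_force: [-0.2, -0.7, -0.7]
finger_gap: 0.0464
```

```bash
python3 - <<'E'
from h import *
todo([.441,.155,.031],0)
E
```

```text
t 8.07 pos [0.4499 0.1501 0.0678] psi -0.0128 toolz [ 0.027 -0.017 -0.999] F [-0.2 -0.7 -0.7] gap 0.0464
now [-0.01   -0.0054  0.0364] yaw -0.013 after yaw [-0.0089 -0.0049  0.0368]
```

>>> {"fn": "step_arm", "kwargs": {"commands": [[[-0.01,-0.005,0.012],-0.013],[[0,0,0.012],0],[[0,0,0.006],0],[[0,0,0.003],0],[[0,0,0.0],0],[[0,0,0],0]]}}

```text
t: 8.82
eef_pos: [0.446, 0.1545, 0.0367]
eef_rot: [1.0, -0.001, 0.018, 0.008]
ft_force: [0.3, 0.0, -1.1]
finger_gap: 0.0462
```

>>> {"fn": "step_arm", "kwargs": {"commands": [[[-0.005,0,0.002],0],[[0,0,0.002],0],[[0,0,0.001],0],[[0,0,0],0],[[0,0,0],0]]}}

```text
t: 9.45
eef_pos: [0.441, 0.1546, 0.0315]
eef_rot: [1.0, -0.001, 0.018, 0.008]
ft_force: [-0.6, -0.1, -1.5]
finger_gap: 0.0463
```

>>> {"fn": "step_arm", "kwargs": {"commands": [[[0,0,0.001],0],[[0,0,0.001],0],[[0,0,0],0]]}}

```text
t: 9.82
eef_pos: [0.4422, 0.1551, 0.0307]
eef_rot: [1.0, -0.001, 0.019, 0.007]
ft_force: [-0.3, 0.1, -0.1]
finger_gap: 0.0459
```

>>> {"fn": "step_arm", "kwargs": {"commands": [[[0,0,0],0],[[0,0,0],0],[[0,0,0],0],[[0,0,0],0]], "gripper": 0.4}}

```text
t: 10.32
eef_pos: [0.4426, 0.1551, 0.0305]
eef_rot: [1.0, -0.001, 0.019, 0.007]
ft_force: [-0.8, -0.6, 0.6]
finger_gap: 0.0617
```

>>> {"fn": "step_arm", "kwargs": {"commands": [[[0,0,-0.02],0],[[0,0,-0.04],0],[[0,0,-0.05],0],[[0,0,-0.05],0],[[0,0,-0.04],0],[[0,0,0],0],[[0,0,0],0]]}}

```text
t: 11.2
eef_pos: [0.4335, 0.1577, 0.2352]
eef_rot: [1.0, -0.001, 0.018, 0.008]
ft_force: [0.1, 0.8, 0.6]
finger_gap: 0.0619
```

```bash
python3 - <<'E'
from h import *
todo([.42,.155,.28],0)
c=cam("wrist"); cv2.imwrite("pics/w3.png",c["img"]); np.save("w3.npy",c,allow_pickle=True)
E
```

```text
t 11.2 pos [0.4335 0.1577 0.2352] psi -0.0019 toolz [ 0.036 -0.015 -0.999] F [0.1 0.8 0.6] gap 0.0619
now [-0.0119  0.0034 -0.0452] yaw -0.002 after yaw [-0.0135  0.0027 -0.0448]
```

View pics/w3.png

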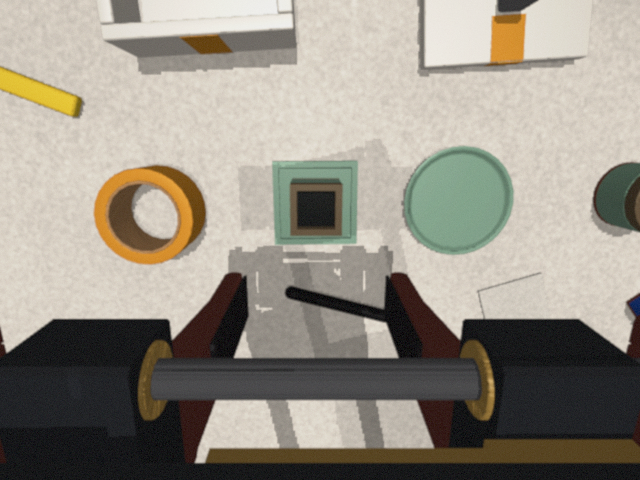

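Square pot stands aligned in its saucer at (316,208). I'll check it numerically and get an overview of box and lid on the way.

>>> {"fn": "step_arm", "kwargs": {"commands": [[[0.02,0.01,-0.03],0],[[0.03,0.015,-0.03],0],[[0.03,0.015,-0.03],0],[[0.03,0.015,0],0],[[0.02,0.005,0],0],[[0,0,0],0],[[0,0,0],0]], "gripper": 1}}

```text
t: 12.12
eef_pos: [0.5574, 0.0963, 0.3184]
eef_rot: [1.0, -0.001, 0.005, 0.009]
ft_force: [0.3, 0.2, -0.3]
finger_gap: 0.0878
```

```bash
python3 - <<'E'
from h import *
c=np.load("w3.npy",allow_pickle=True).item()
g=cv2.cvtColor(c["img"],cv2.COLOR_BGR2HSV)
m=cv2.inRange(g,(60,40,60),(90,160,220)); m[:,400:]=0
for k in blobs(m,800): print("sq saucer",rect(ray(c,k[:,0],.011)))
b=cv2.inRange(g,(0,30,0),(25,255,160)); b[:,:270]=0;b[:,360:]=0;b[:170]=0;b[245:]=0
for k in blobs(b,300): print("sq pot",rect(ray(c,k[:,0],.06)))
st(); c=cam("wrist"); cv2.imwrite("pics/w4.png",c["img"]); np.save("w4.npy",c,allow_pickle=True)
E
```

```text
sq saucer ((441, 155), (82, 82), 0.6)
sq pot ((444, 155), (45, 45), 89.8)
t 12.12 pos [0.5574 0.0963 0.3184] psi -0.0015 toolz [ 0.011 -0.018 -1.   ] F [ 0.3  0.2 -0.3] gap 0.0878
```

View pics/w4.png

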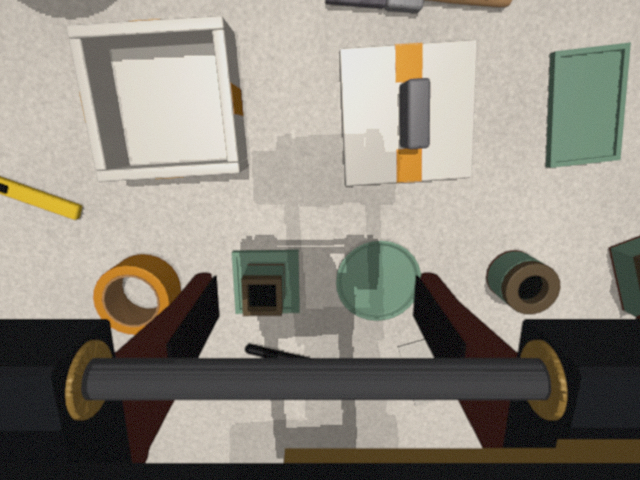

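```bash
python3 - <<'E'
from h import *
c=np.load("w4.npy",allow_pickle=True).item(); g=cv2.cvtColor(c["img"],cv2.COLOR_BGR2HSV)
def show(n,uv,z):
    P=ray(c,uv,z); d=np.roll(P,-1,0)-P; print(n,P.mean(0).round(4),"edges",np.linalg.norm(d,axis=1).round(3),"ang",np.degrees(np.arctan2(d[:,1],d[:,0])).round(1))
show("box outer",[[68,24],[224,18],[245,172],[97,180]],.066)
show("box inner",[[78,39],[219,31],[238,162],[104,171]],.066)
show("lid",[[340,50],[476,41],[473,178],[346,186]],.02)
b=cv2.inRange(g[...,2],0,125); b[:,:390]=0;b[:,445:]=0;b[:65]=0;b[155:]=0
for k in blobs(b,300): print("bar",cv2.boundingRect(k),rect(ray(c,k[:,0],.064)),rect(ray(c,k[:,0],.04)))
m=cv2.inRange(g,(60,40,40),(90,200,220)); m[:,:530]=0; m[180:]=0
for k in blobs(m,800): print("obl saucer",rect(ray(c,k[:,0],.011)))
b=cv2.inRange(g,(0,30,0),(25,255,160)); b[:,:480]=0;b[:,570:]=0;b[:240]=0;b[320:]=0
for k in blobs(b,300): print("round rim",rect(ray(c,k[:,0],.054)))
cv2.imwrite("pics/crop4.png",cv2.resize(c["img"][0:200,40:500],None,fx=1.7,fy=1.7,interpolation=cv2.INTER_CUBIC))
todo([.37,-.30,.25],0)
E
```

```text
box outer [0.6568 0.2482 0.066 ] edges [0.148 0.146 0.155 0.148] ang [ -87.8 -174.9   92.9    2.3]
box inner [0.6557 0.2473 0.066 ] edges [0.135 0.124 0.14  0.126] ang [ -86.9 -174.6   93.7    3.3]
lid [ 0.6445 -0.0143  0.02  ] edges [0.148 0.148 0.15  0.148] ang [ -86.4 -175.3   93.4    3.6]
bar (399, 78, 31, 72) ((645, -9), (69, 31), 3.1) ((646, -15), (73, 33), 3.1)
obl saucer ((655, -222), (128, 88), 6.5)
round rim ((450, -163), (71, 65), 56.3)
t 12.18 pos [0.5573 0.0964 0.3184] psi -0.0013 toolz [ 0.011 -0.018 -1.   ] F [ 0.1  0.5 -0.5] gap 0.0878
now [-0.1876  0.3953  0.0735] yaw -0.001 after yaw [-0.1873  0.3964  0.0684]
```

View pics/crop4.png

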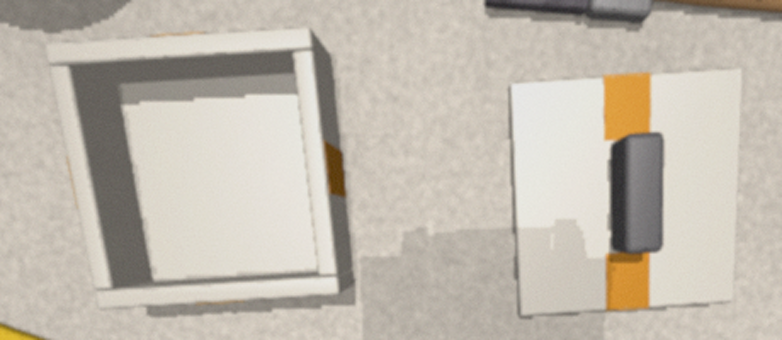

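Box centre (656,248), rotated about 3.5–4°, lid plate (645,−14), about 4°; oblong saucer (655,−222) at 6.5°. All sizes match. Now the hex pot.

>>> {"fn": "step_arm", "kwargs": {"commands": [[[-0.011,0.042,0],0],[[-0.011,0.042,0],0],[[-0.011,0.042,0],0],[[-0.011,0.042,0],0],[[-0.011,0.042,0],0],[[-0.011,0.042,0],0],[[-0.011,0.042,0],0],[[-0.011,0.042,0],0],[[-0.011,0.042,0.02],0],[[-0.011,0.042,0.03],0],[[0,0,0.04],0.15],[[0,0,0.04],0.15],[[0,0,0.02],0.149],[[0,0,0],0],[[0,0,0],0]]}}

```text
t: 14.05
eef_pos: [0.4371, -0.3274, 0.1697]
eef_rot: [0.975, -0.222, 0.006, 0.007]
ft_force: [-0.4, -0.6, 0.3]
finger_gap: 0.088
```

```bash
python3 - <<'E'
from h import *
todo([.445,-.329,.075],-.449)
E
```

```text
t 14.05 pos [ 0.4371 -0.3274  0.1697] psi -0.4483 toolz [ 0.008 -0.016 -1.   ] F [-0.4 -0.6  0.3] gap 0.088
now [ 0.0065 -0.0031  0.0948] yaw 0.001 after yaw [ 0.0078 -0.002   0.0947]
```

>>> {"fn": "step_arm", "kwargs": {"commands": [[[0.0065,-0.003,0.02],0],[[0,0,0.03],0],[[0,0,0.03],0],[[0,0,0.012],0],[[0,0,0],0],[[0,0,0],0]]}}

```text
t: 14.8
eef_pos: [0.451, -0.3325, 0.0845]
eef_rot: [0.976, -0.216, 0.012, 0.011]
ft_force: [0.4, -0.4, -0.1]
finger_gap: 0.0878
```

```bash
python3 - <<'E'
from h import *
todo([.445,-.329,.075],-.449)
E
```

```text
t 14.8 pos [ 0.451  -0.3325  0.0845] psi -0.435 toolz [ 0.019 -0.027 -0.999] F [ 0.4 -0.4 -0.1] gap 0.0878
now [-0.0072 -0.0008  0.0093] yaw 0.014 after yaw [-0.0069 -0.0006  0.0095]
```

>>> {"fn": "step_arm", "kwargs": {"commands": [[[-0.007,-0.001,0.006],0.014],[[0,0,0.003],0],[[0,0,0],0],[[0,0,0],0]]}}

```text
t: 15.3
eef_pos: [0.4457, -0.3295, 0.0768]
eef_rot: [0.975, -0.223, 0.014, 0.012]
ft_force: [0.5, -0.3, -0.1]
finger_gap: 0.0878
```

>>> {"fn": "step_arm", "kwargs": {"commands": [[[0,0,0],0],[[0,0,0],0],[[0,0,0],0],[[0,0,0],0],[[0,0,0],0],[[0,0,0],0]], "gripper": -1, "squeeze": 25}}

```text
t: 16.05
eef_pos: [0.446, -0.3298, 0.0769]
eef_rot: [0.975, -0.223, 0.014, 0.012]
ft_force: [-0.0, -0.3, 0.7]
finger_gap: 0.0464
```

>>> {"fn": "step_arm", "kwargs": {"commands": [[[0,0,-0.015],0],[[0,0,-0.03],0],[[0,0,-0.04],0],[[0,0,-0.04],-0.17],[[0,0,-0.01],-0.17],[[0,0,0],-0.17],[[0.015,-0.041,0],0],[[0.015,-0.041,0],0],[[0.015,-0.041,0],0],[[0.015,-0.041,0],0],[[0.015,-0.041,0],0],[[0.015,-0.041,0],0],[[0.015,-0.041,0],0],[[0.015,-0.041,0],0],[[0.015,-0.041,0],0],[[0.015,-0.041,0],0],[[0.015,-0.041,0],0],[[0.015,-0.041,0],0],[[0,0,0],0],[[0,0,0],0]]}}

```text
t: 18.55
eef_pos: [0.5874, 0.1946, 0.221]
eef_rot: [0.999, 0.038, 0.016, 0.017]
ft_force: [0.3, -0.6, -1.0]
finger_gap: 0.0456
```

```bash
python3 - <<'E'
from h import *
todo([.656,.248,.033],.06)
E
```

```text
t 18.55 pos [0.5874 0.1946 0.221 ] psi 0.0764 toolz [ 0.033 -0.033 -0.999] F [ 0.3 -0.6 -1. ] gap 0.0456
now [ 0.0667 -0.0547  0.1883] yaw 0.016 after yaw [ 0.0716 -0.0492  0.188 ]
```

>>> {"fn": "step_arm", "kwargs": {"commands": [[[0.022,-0.018,0],0.016],[[0.022,-0.018,0],0],[[0.022,-0.018,0],0],[[0,0,0.03],0],[[0,0,0.03],0],[[0,0,0.03],0],[[0,0,0.02],0],[[0,0,0],0],[[0,0,0],0]]}}

```text
t: 19.68
eef_pos: [0.6544, 0.237, 0.1135]
eef_rot: [0.999, 0.023, 0.016, 0.018]
ft_force: [-0.7, 0.4, -1.0]
finger_gap: 0.0457
```

```bash
python3 - <<'E'
from h import *
todo([.656,.248,.033],.06)
E
```

```text
t 19.68 pos [0.6544 0.237  0.1135] psi 0.0474 toolz [ 0.033 -0.036 -0.999] F [-0.7  0.4 -1. ] gap 0.0457
now [-0.0004 -0.014   0.0801] yaw -0.013 after yaw [ 0.0022 -0.0109  0.0805]
```

>>> {"fn": "step_arm", "kwargs": {"commands": [[[0,-0.014,0.015],-0.013],[[0,0,0.025],0],[[0,0,0.02],0],[[0,0,0.01],0],[[0,0,0.003],0],[[0,0,0],0],[[0,0,0],0]]}}

```text
t: 20.55
eef_pos: [0.6592, 0.2519, 0.0405]
eef_rot: [0.999, 0.031, 0.019, 0.017]
ft_force: [1.1, 0.9, -2.3]
finger_gap: 0.046
```

>>> {"fn": "step_arm", "kwargs": {"commands": [[[0,0,0.003],0],[[0,0,0.002],0],[[0,0,0.001],0],[[0,0,0],0]]}}

```text
t: 21.05
eef_pos: [0.6604, 0.2518, 0.0356]
eef_rot: [0.999, 0.031, 0.021, 0.017]
ft_force: [-0.1, -0.5, -2.8]
finger_gap: 0.0462
```

>>> {"fn": "step_arm", "kwargs": {"commands": [[[0,0,0.001],0],[[0,0,0.001],0],[[0,0,0],0]]}}

```text
t: 21.42
eef_pos: [0.6606, 0.2517, 0.0335]
eef_rot: [0.999, 0.031, 0.021, 0.017]
ft_force: [-0.1, -0.7, -0.8]
finger_gap: 0.0459
```

>>> {"fn": "step_arm", "kwargs": {"commands": [[[0,0,0.001],0],[[0,0,0],0]]}}

```text
t: 21.68
eef_pos: [0.6608, 0.2518, 0.0335]
eef_rot: [0.999, 0.031, 0.021, 0.017]
ft_force: [0.2, -0.5, -1.2]
finger_gap: 0.0458
```

>>> {"fn": "step_arm", "kwargs": {"commands": [[[0,0,0],0],[[0,0,0],0],[[0,0,0],0],[[0,0,0],0]], "gripper": 0.3}}

```text
t: 22.18
eef_pos: [0.6614, 0.2519, 0.0337]
eef_rot: [0.999, 0.031, 0.021, 0.017]
ft_force: [-0.9, -0.1, 0.1]
finger_gap: 0.0569
```

>>> {"fn": "step_arm", "kwargs": {"commands": [[[0,0,-0.02],0],[[0,0,-0.03],0],[[0,0,-0.04],0],[[0,0,-0.04],0],[[0,0,-0.04],0],[[0,0,-0.04],0],[[0,0,-0.02],0],[[0,0,0],0],[[0,0,0],0]]}}

```text
t: 23.3
eef_pos: [0.6509, 0.2601, 0.2818]
eef_rot: [0.999, 0.031, 0.026, 0.015]
ft_force: [-0.3, 0.6, -0.3]
finger_gap: 0.057
```

```bash
python3 - <<'E'
from h import *
c=cam("wrist"); np.save("w5.npy",c,allow_pickle=True);cv2.imwrite("pics/w5.png",c["img"])
todo([.645,-.014,.14],.07)
E
```

```text
t 23.35 pos [0.6509 0.2601 0.2817] psi 0.0625 toolz [ 0.052 -0.029 -0.998] F [-0.   0.8  0.3] gap 0.0572
now [-0.0301  0.2685  0.1491] yaw -0.007 after yaw [-0.0251  0.273   0.1417]
```

View pics/w5.png

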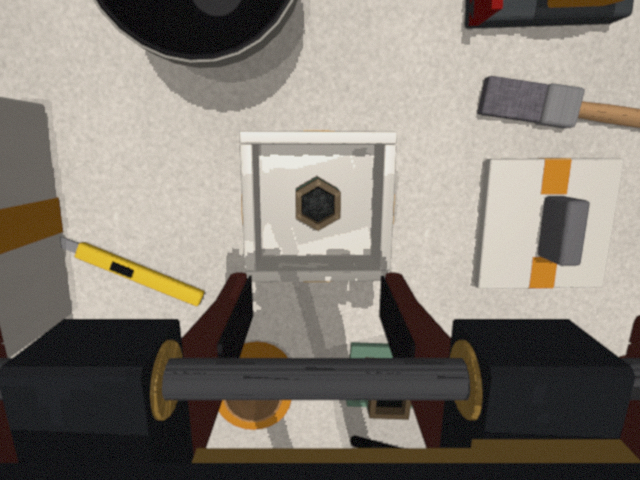

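Hex pot upright near the box middle at (318,203); box and lid both look square to the tool (ψ≈0.065). Refining box and lid from this view.

```bash
python3 - <<'E'
from h import *
c=np.load("w5.npy",allow_pickle=True).item()
def show(n,uv,z):
    P=ray(c,uv,z); d=np.roll(P,-1,0)-P; print(n,P.mean(0).round(4),"edges",np.linalg.norm(d,axis=1).round(3),"ang",np.degrees(np.arctan2(d[:,1],d[:,0])).round(1))
show("box",[[240,133],[396,131],[387,281],[245,284]],.066)
show("lid",[[487,159],[621,158],[605,287],[477,289]],.02)
show("hex",[[318,176],[341,190],[341,217],[319,230],[296,217],[297,189]],.056)
g=c["img"].max(2); b=cv2.inRange(g,0,115); b[:,:536]=0;b[:,592:]=0;b[:190]=0;b[272:]=0
for k in blobs(b,300): print("bar",cv2.boundingRect(k),rect(ray(c,k[:,0],.064)))
E
```

```text
box [0.656  0.2519 0.066 ] edges [0.147 0.15  0.146 0.149] ang [ -85.7 -177.4   94.2    3.1]
lid [ 0.6462 -0.0121  0.02  ] edges [0.149 0.15  0.153 0.149] ang [ -86.1 -173.8   93.8    4.6]
hex [0.6617 0.2505 0.056 ] edges [0.027 0.027 0.026 0.027 0.028 0.025] ang [-117.6 -175.6  124.4   63.3    0.9  -55. ]
bar (537, 196, 52, 69) ((649, 1), (71, 47), 3.3)
```

>>> {"fn": "step_arm", "kwargs": {"commands": [[[-0.002,0.039,0.01],0],[[-0.002,0.039,0.02],0],[[-0.002,0.039,0.02],0],[[-0.002,0.039,0.02],0],[[-0.002,0.039,0.02],0],[[-0.002,0.039,0.02],0],[[-0.002,0.035,0.02],0],[[0,0,0],0],[[0,0,0],0]]}}

```text
t: 24.48
eef_pos: [0.6529, -0.0198, 0.1441]
eef_rot: [0.999, 0.031, 0.016, 0.014]
ft_force: [-0.6, 0.8, -0.5]
finger_gap: 0.0571
```

```bash
python3 - <<'E'
from h import *
todo([.645,-.013,.030],.07)
E
```

```text
t 24.48 pos [ 0.6529 -0.0198  0.1441] psi 0.0635 toolz [ 0.033 -0.027 -0.999] F [-0.6  0.8 -0.5] gap 0.0571
now [-0.011  -0.0107  0.1135] yaw -0.007 after yaw [-0.0074 -0.0074  0.1141]
```

>>> {"fn": "step_arm", "kwargs": {"commands": [[[-0.011,-0.0105,0],-0.007],[[0,0,0.03],0],[[0,0,0.03],0],[[0,0,0.02],0],[[0,0,0],0],[[0,0,0],0]]}}

```text
t: 25.22
eef_pos: [0.6426, -0.0019, 0.066]
eef_rot: [0.999, 0.04, 0.019, 0.014]
ft_force: [0.9, -1.0, 0.3]
finger_gap: 0.0572
```

```bash
python3 - <<'E'
from h import *
todo([.645,-.013,.030],.07)
E
```

```text
t 25.23 pos [ 0.6426 -0.0019  0.066 ] psi 0.0805 toolz [ 0.038 -0.026 -0.999] F [ 0.9 -1.   0.3] gap 0.0572
now [0.0002 0.0102 0.0364] yaw 0.01 after yaw [0.0017 0.0112 0.036 ]
```

>>> {"fn": "step_arm", "kwargs": {"commands": [[[0,0.0095,0],0.01],[[0,0,0.015],0],[[0,0,0.012],0],[[0,0,0.004],0],[[0,0,0],0],[[0,0,0],0]]}}

```text
t: 25.98
eef_pos: [0.6459, -0.0128, 0.0352]
eef_rot: [0.999, 0.035, 0.02, 0.014]
ft_force: [0.2, 0.4, -0.9]
finger_gap: 0.0569
```

```bash
python3 - <<'E'
from h import *
todo([.645,-.013,.030],.07)
E
```

```text
t 25.98 pos [ 0.6459 -0.0128  0.0352] psi 0.0698 toolz [ 0.041 -0.026 -0.999] F [ 0.2  0.4 -0.9] gap 0.0569
now [-0.0011  0.      0.0052] yaw -0.0 after yaw [-0.0009  0.0001  0.0052]
```

>>> {"fn": "step_arm", "kwargs": {"commands": [[[-0.001,0,0.004],0],[[0,0,0],0]]}}

```text
t: 26.22
eef_pos: [0.6452, -0.0129, 0.0313]
eef_rot: [0.999, 0.035, 0.02, 0.014]
ft_force: [-0.0, -0.3, 0.3]
finger_gap: 0.0569
```

>>> {"fn": "step_arm", "kwargs": {"commands": [[[0,0,0],0],[[0,0,0],0],[[0,0,0],0],[[0,0,0],0],[[0,0,0],0],[[0,0,0],0]], "gripper": -1, "squeeze": 30}}

```text
t: 26.98
eef_pos: [0.6456, -0.0124, 0.0324]
eef_rot: [0.999, 0.034, 0.021, 0.013]
ft_force: [-0.7, 0.7, 2.0]
finger_gap: 0.024
```

>>> {"fn": "step_arm", "kwargs": {"commands": [[[0,0,-0.015],0],[[0,0,-0.03],0],[[0,0,-0.04],0],[[0,0,-0.04],0],[[0,-0.02,0],0],[[0,-0.037,0],0],[[0,-0.037,0],0],[[0,-0.037,0],0],[[0,-0.037,0],0],[[0,-0.037,0],0],[[0,-0.02,0],0],[[0,0,0],0],[[0,0,0],0],[[0,0,0],0]]}}

```text
t: 28.72
eef_pos: [0.6162, 0.2231, 0.1476]
eef_rot: [0.999, 0.035, 0.014, 0.015]
ft_force: [-0.4, -0.1, -1.6]
finger_gap: 0.0239
```

```bash
python3 - <<'E'
from h import *
todo([.656,.250,.092],.066)
E
```

```text
t 28.73 pos [0.6162 0.2231 0.1476] psi 0.0696 toolz [ 0.029 -0.029 -0.999] F [-0.4 -0.1 -1.6] gap 0.0239
now [ 0.04   -0.0258  0.0559] yaw 0.004 after yaw [ 0.0415 -0.0242  0.0556]
```

>>> {"fn": "step_arm", "kwargs": {"commands": [[[0.02,-0.013,0],0.004],[[0.02,-0.013,0],0],[[0,0,0],0],[[0,0,0.015],0],[[0,0,0.01],0],[[0,0,0],0],[[0,0,0],0]]}}

```text
t: 29.6
eef_pos: [0.6542, 0.244, 0.1204]
eef_rot: [0.999, 0.029, 0.012, 0.016]
ft_force: [0.1, 0.1, -1.5]
finger_gap: 0.0237
```

```bash
python3 - <<'E'
from h import *
todo([.656,.250,.0925],.066)
E
```

```text
t 29.6 pos [0.6542 0.244  0.1204] psi 0.0585 toolz [ 0.025 -0.032 -0.999] F [ 0.1  0.1 -1.5] gap 0.0237
now [ 0.0015 -0.0068  0.0277] yaw -0.007 after yaw [ 0.0022 -0.0058  0.0279]
```

>>> {"fn": "step_arm", "kwargs": {"commands": [[[0.0015,-0.0065,0.004],-0.007],[[0,0,0.008],0],[[0,0,0.006],0],[[0,0,0.003],0],[[0,0,0],0],[[0,0,0],0]]}}

```text
t: 30.35
eef_pos: [0.6561, 0.2508, 0.0982]
eef_rot: [0.999, 0.033, 0.012, 0.016]
ft_force: [-0.3, 0.2, -2.3]
finger_gap: 0.0238
```

```bash
python3 - <<'E'
from h import *
todo([.656,.250,.0925],.066)
E
```

```text
t 30.35 pos [0.6561 0.2508 0.0982] psi 0.0665 toolz [ 0.026 -0.032 -0.999] F [-0.3  0.2 -2.3] gap 0.0238
now [-0.0003  0.0006  0.0057] yaw 0.001 after yaw [-0.0001  0.0008  0.0057]
```

>>> {"fn": "step_arm", "kwargs": {"commands": [[[0,0,0.003],0],[[0,0,0.002],0],[[0,0,0.001],0],[[0,0,0],0]]}}

```text
t: 30.85
eef_pos: [0.6566, 0.2506, 0.0945]
eef_rot: [0.999, 0.033, 0.013, 0.016]
ft_force: [0.0, 0.0, -1.8]
finger_gap: 0.024
```

>>> {"fn": "step_arm", "kwargs": {"commands": [[[0,0,0.001],0],[[0,0,0],0]]}}

```text
t: 31.1
eef_pos: [0.6568, 0.2505, 0.0942]
eef_rot: [0.999, 0.033, 0.014, 0.016]
ft_force: [-1.3, 0.1, 1.3]
finger_gap: 0.024
```

>>> {"fn": "step_arm", "kwargs": {"commands": [[[0,0,0.001],0],[[0,0,0],0]]}}

```text
t: 31.35
eef_pos: [0.6569, 0.2505, 0.0941]
eef_rot: [0.999, 0.033, 0.014, 0.016]
ft_force: [-1.8, -0.1, 1.7]
finger_gap: 0.024
```

>>> {"fn": "step_arm", "kwargs": {"commands": [[[0,0,0],0],[[0,0,0],0],[[0,0,0],0],[[0,0,0],0]], "gripper": 0.1}}

```text
t: 31.85
eef_pos: [0.6573, 0.2505, 0.093]
eef_rot: [0.999, 0.033, 0.014, 0.016]
ft_force: [0.9, -0.6, -0.1]
finger_gap: 0.0483
```

>>> {"fn": "step_arm", "kwargs": {"commands": [[[0,0,-0.02],0],[[0,0,-0.04],0],[[0,0,-0.05],0],[[-0.02,0,-0.05],0],[[-0.03,0,-0.03],0],[[-0.03,0,0],0],[[0,0,0],0],[[0,0,0],0]]}}

```text
t: 32.85
eef_pos: [0.5725, 0.252, 0.2978]
eef_rot: [0.999, 0.033, 0.02, 0.014]
ft_force: [0.6, -0.6, -0.3]
finger_gap: 0.0484
```

```bash
python3 - <<'E'
from h import *
c=cam("wrist"); np.save("w6.npy",c,allow_pickle=True);cv2.imwrite("pics/w6.png",c["img"])
todo([.45,-.163,.26],0)
E
```

```text
t 32.9 pos [0.5725 0.252  0.2975] psi 0.0662 toolz [ 0.039 -0.027 -0.999] F [ 0.3 -0.7  0.4] gap 0.0481
now [-0.151   0.4049  0.044 ] yaw 0.066 after yaw [-0.1225  0.415   0.0375]
```

View pics/w6.png

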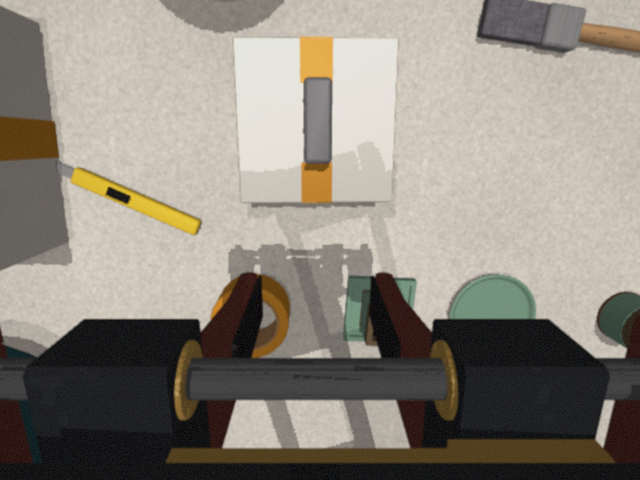

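Lid lies square on the box, corners (234,38)–(391,203). Next, a look at the two bottom pots.

>>> {"fn": "step_arm", "kwargs": {"commands": [[[0,0.02,0],0.066],[[-0.018,0.046,0],0],[[-0.018,0.046,0],0],[[-0.018,0.046,0],0],[[-0.018,0.046,0],0],[[-0.018,0.046,0],0],[[-0.018,0.046,0],0],[[-0.018,0.046,0],0],[[-0.018,0.046,0],0],[[-0.018,0.046,0],0],[[-0.018,0.046,0],0],[[0,0,0],0],[[0,0,0],0],[[0,0,0],0]], "gripper": 1}}

```text
t: 34.65
eef_pos: [0.3798, -0.2535, 0.2996]
eef_rot: [0.999, -0.023, 0.016, 0.016]
ft_force: [0.4, 0.1, -0.1]
finger_gap: 0.0878
```

```bash
python3 - <<'E'
from h import *
c=np.load("w6.npy",allow_pickle=True).item()
P=ray(c,[[234,38],[398,38],[391,203],[240,203]],.08); d=np.roll(P,-1,0)-P; print("lid",P.mean(0).round(4),np.linalg.norm(d,axis=1).round(3),np.degrees(np.arctan2(d[:,1],d[:,0])).round(1))
st(); c=cam("wrist"); np.save("w7.npy",c,allow_pickle=True);cv2.imwrite("pics/w7.png",c["img"])
g=cv2.cvtColor(c["img"],cv2.COLOR_BGR2HSV)
b=cv2.inRange(g,(3,45,30),(25,255,160)); b[270:]=0
for k in blobs(b,300):
    u=k[:,0]; print("brown",cv2.boundingRect(k),rect(ray(c,u,.054)),"circ",np.round(cv2.minEnclosingCircle((ray(c,u,.054)[:,:2]*1000).astype(np.float32))[0]))
d=cv2.inRange(g[...,2],0,60); d[270:]=0
for k in blobs(d,200): print("dark",cv2.boundingRect(k),rect(ray(c,k[:,0],.054)))
E
```

```text
lid [0.6564 0.2508 0.08  ] [0.147 0.15  0.149 0.148] [ -85.8 -176.    93.5    3.3]
t 34.65 pos [ 0.3798 -0.2535  0.2996] psi -0.0447 toolz [ 0.031 -0.033 -0.999] F [ 0.4  0.1 -0.1] gap 0.0878
brown (556, 208, 84, 62) ((329, -572), (119, 44), 69.2) circ [ 327. -571.]
brown (187, 112, 66, 66) ((447, -167), (64, 64), 39.7) circ [ 447. -167.]
brown (339, 81, 80, 108) ((447, -330), (95, 51), 22.4) circ [ 448. -330.]
dark (0, 255, 40, 15) ((333, 58), (40, 12), 74.8)
dark (263, 239, 38, 31) ((325, -222), (31, 29), 39.9)
dark (202, 127, 35, 36) ((447, -166), (34, 35), 84.7)
dark (353, 95, 55, 82) ((448, -330), (76, 31), 22.2)
dark (537, 0, 103, 63) ((538, -539), (112, 37), 74.7)
```

View pics/w7.png

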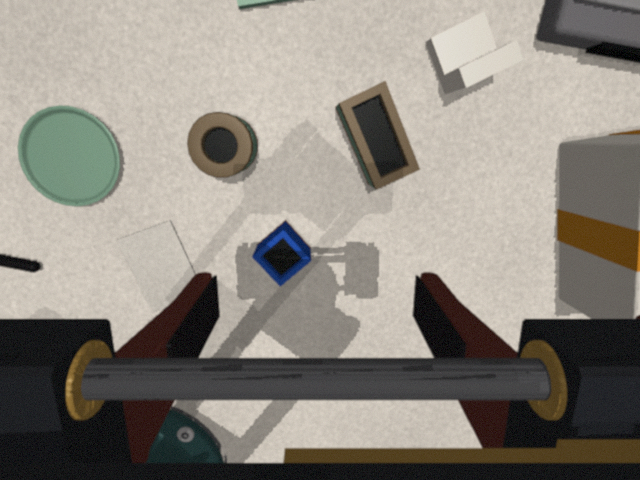

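Round pot centred at (447,−167), rim 64; oblong at (447,−330), 95×51, long axis at 22.3°: both match. Round pot next.

>>> {"fn": "step_arm", "kwargs": {"commands": [[[0.025,-0.028,0],-0.045],[[0.025,-0.028,0],0],[[0.01,-0.028,0.02],0],[[0,0,0.04],0],[[0,0,0.05],0],[[0,0,0.04],0],[[0,0,0.02],0],[[0,0,0],0],[[0,0,0],0]]}}

```text
t: 35.83
eef_pos: [0.4541, -0.1646, 0.1265]
eef_rot: [1.0, 0.009, 0.018, 0.017]
ft_force: [0.2, -1.2, 0.2]
finger_gap: 0.0879
```

```bash
python3 - <<'E'
from h import *
todo([.447,-.167,.025],0)
E
```

```text
t 35.83 pos [ 0.4541 -0.1646  0.1265] psi 0.018 toolz [ 0.037 -0.034 -0.999] F [ 0.2 -1.2  0.2] gap 0.0879
now [-0.0108 -0.0012  0.1012] yaw 0.018 after yaw [-0.0071  0.0024  0.1015]
```

>>> {"fn": "step_arm", "kwargs": {"commands": [[[-0.0108,-0.001,0],0.018],[[0,0,0.025],0],[[0,0,0.02],0],[[0,0,0.005],0],[[0,0,0],0],[[0,0,0],0]]}}

```text
t: 36.58
eef_pos: [0.4467, -0.1669, 0.0813]
eef_rot: [1.0, -0.002, 0.023, 0.02]
ft_force: [1.0, -0.3, 0.7]
finger_gap: 0.0876
```

```bash
python3 - <<'E'
from h import *
todo([.447,-.167,.025],0)
E
```

```text
t 36.58 pos [ 0.4467 -0.1669  0.0813] psi -0.0026 toolz [ 0.046 -0.04  -0.998] F [ 1.  -0.3  0.7] gap 0.0876
now [-0.0023 -0.0021  0.0562] yaw -0.003 after yaw [0.0003 0.0001 0.0563]
```

>>> {"fn": "step_arm", "kwargs": {"commands": [[[-0.002,-0.002,0.012],0],[[0,0,0.015],0],[[0,0,0.012],0],[[0,0,0.008],0],[[0,0,0.003],0],[[0,0,0],0],[[0,0,0],0]]}}

```text
t: 37.45
eef_pos: [0.4479, -0.1672, 0.0295]
eef_rot: [0.999, -0.002, 0.024, 0.02]
ft_force: [0.1, 0.4, -0.1]
finger_gap: 0.0876
```

```bash
python3 - <<'E'
from h import *
todo([.447,-.167,.025],0)
E
```

```text
t 37.45 pos [ 0.4479 -0.1672  0.0295] psi -0.0026 toolz [ 0.048 -0.041 -0.998] F [ 0.1  0.4 -0.1] gap 0.0876
now [-0.0012 -0.0004  0.0044] yaw -0.003 after yaw [-0.0009 -0.0002  0.0045]
```

>>> {"fn": "step_arm", "kwargs": {"commands": [[[-0.001,0,0.003],0],[[0,0,0],0]]}}

```text
t: 37.7
eef_pos: [0.4474, -0.1675, 0.0268]
eef_rot: [0.999, -0.002, 0.025, 0.021]
ft_force: [-1.1, 0.2, -0.0]
finger_gap: 0.0881
```

>>> {"fn": "step_arm", "kwargs": {"commands": [[[0,0,0],0],[[0,0,0],0],[[0,0,0],0],[[0,0,0],0],[[0,0,0],0],[[0,0,0],0]], "gripper": -1, "squeeze": 30}}

```text
t: 38.45
eef_pos: [0.4475, -0.1675, 0.027]
eef_rot: [0.999, -0.002, 0.025, 0.021]
ft_force: [-0.4, -0.4, 0.3]
finger_gap: 0.0665
```

>>> {"fn": "step_arm", "kwargs": {"commands": [[[0,0,-0.01],0],[[0,0,-0.02],0],[[0,0,-0.03],0],[[0,0,-0.01],0],[[0,-0.02,0],0],[[0,-0.03,0],0],[[0,-0.035,0],0],[[0,-0.035,0],0],[[0,-0.03,0],0],[[0,-0.015,0],0],[[0,0,0],0],[[0,0,0],0],[[0,0,0],0]]}}

```text
t: 40.08
eef_pos: [0.4434, 0.0038, 0.0924]
eef_rot: [0.999, -0.003, 0.024, 0.021]
ft_force: [0.1, -0.3, -0.3]
finger_gap: 0.0664
```

```bash
python3 - <<'E'
from h import *
todo([.442,.012,.033],0)
E
```

```text
t 40.08 pos [0.4434 0.0038 0.0924] psi -0.0044 toolz [ 0.049 -0.042 -0.998] F [ 0.1 -0.3 -0.3] gap 0.0664
now [-0.0044 -0.0107  0.0588] yaw -0.004 after yaw [-0.0014 -0.0082  0.0594]
```

>>> {"fn": "step_arm", "kwargs": {"commands": [[[-0.004,-0.0105,0],0],[[0,0,0.015],0],[[0,0,0.015],0],[[0,0,0.008],0],[[0,0,0],0],[[0,0,0],0]]}}

```text
t: 40.83
eef_pos: [0.441, 0.0129, 0.0534]
eef_rot: [0.999, -0.005, 0.025, 0.021]
ft_force: [-0.6, 0.0, -1.3]
finger_gap: 0.0664
```

```bash
python3 - <<'E'
from h import *
todo([.442,.012,.033],0)
E
```

```text
t 40.83 pos [0.441  0.0129 0.0534] psi -0.0082 toolz [ 0.049 -0.042 -0.998] F [-0.6  0.  -1.3] gap 0.0664
now [-0.      0.0001  0.0204] yaw -0.008 after yaw [0.001  0.0009 0.0204]
```

>>> {"fn": "step_arm", "kwargs": {"commands": [[[0,0,0.009],0],[[0,0,0.006],0],[[0,0,0.003],0],[[0,0,0.001],0],[[0,0,0],0]]}}

```text
t: 41.45
eef_pos: [0.4427, 0.012, 0.0337]
eef_rot: [0.999, -0.005, 0.025, 0.021]
ft_force: [0.3, -0.1, -0.9]
finger_gap: 0.0664
```

>>> {"fn": "step_arm", "kwargs": {"commands": [[[0,0,0.001],0],[[0,0,0.001],0],[[0,0,0],0]]}}

```text
t: 41.82
eef_pos: [0.4431, 0.0119, 0.0333]
eef_rot: [0.999, -0.005, 0.026, 0.021]
ft_force: [0.5, 0.3, -1.0]
finger_gap: 0.0664
```

>>> {"fn": "step_arm", "kwargs": {"commands": [[[0,0,0.0015],0],[[0,0,0.0005],0]]}}

```text
t: 42.08
eef_pos: [0.4434, 0.0119, 0.033]
eef_rot: [0.999, -0.005, 0.027, 0.021]
ft_force: [-3.0, 0.0, 7.9]
finger_gap: 0.0664
```

Contact (8 N). Releasing.

>>> {"fn": "step_arm", "kwargs": {"commands": [[[0,0,0],0],[[0,0,0],0],[[0,0,0],0],[[0,0,0],0]], "gripper": 0.75}}

```text
t: 42.58
eef_pos: [0.444, 0.0118, 0.033]
eef_rot: [0.999, -0.005, 0.027, 0.021]
ft_force: [-0.0, -0.8, -0.2]
finger_gap: 0.0767
```

>>> {"fn": "step_arm", "kwargs": {"commands": [[[0,0,0],0],[[0,0,-0.015],0],[[0,0,-0.02],0],[[0,0,-0.03],0],[[0,0,-0.04],0],[[0,0,-0.04],0],[[0,0,-0.04],0],[[0,0,-0.02],0],[[-0.02,0.01,0],0],[[-0.02,0.02,0],0],[[0,0,0],0],[[0,0,0],0]], "gripper": 1}}

```text
t: 44.08
eef_pos: [0.3853, -0.0097, 0.2389]
eef_rot: [1.0, -0.005, 0.023, 0.021]
ft_force: [0.4, 0.0, 0.4]
finger_gap: 0.088
```

```bash
python3 - <<'E'
from h import *
todo([.447,-.330,.12],.389)
c=cam("wrist"); np.save("w8.npy",c,allow_pickle=True);cv2.imwrite("pics/w8.png",c["img"])
g=cv2.cvtColor(c["img"],cv2.COLOR_BGR2HSV)
b=cv2.inRange(g,(3,45,30),(25,255,160)); b[270:]=0
for k in blobs(b,300):
    u=k[:,0]; print("brown",cv2.boundingRect(k),rect(ray(c,u,.06)))
m=cv2.inRange(g,(60,40,60),(90,160,220)); m[275:]=0
for k in blobs(m,800): print("green",cv2.boundingRect(k),rect(ray(c,k[:,0],.011)))
E
```

```text
t 44.08 pos [ 0.3853 -0.0097  0.2389] psi -0.0086 toolz [ 0.046 -0.042 -0.998] F [0.4 0.  0.4] gap 0.088
now [0.0589 0.3144 0.1349] yaw -0.398 after yaw [-0.0644  0.3198  0.1189]
brown (81, 131, 67, 55) ((442, 152), (51, 45), 89.5)
brown (0, 131, 26, 80) ((431, 238), (20, 67), 79.5)
brown (244, 118, 74, 76) ((443, 13), (63, 63), 89.5)
brown (612, 96, 28, 107) ((442, -293), (94, 24), 10.3)
green (87, 114, 99, 88) ((440, 153), (82, 85), 0.3)
green (230, 98, 111, 113) ((442, 11), (108, 107), 44.5)
green (585, 91, 55, 110) ((444, -316), (108, 53), 5.7)
```

View pics/w8.png

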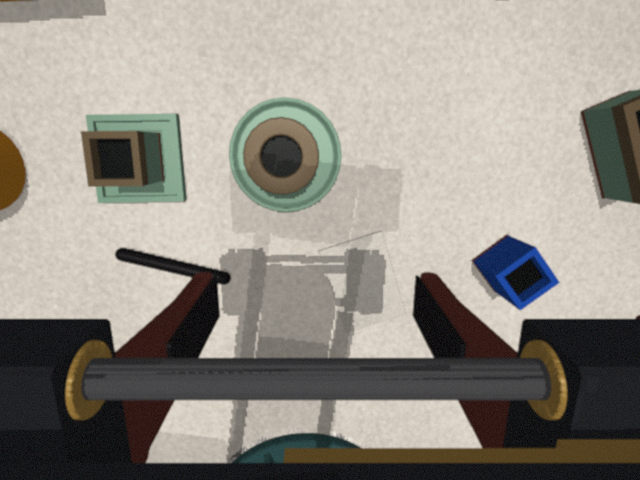

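Round pot within 2 mm of its saucer centre, upright (281,155). Now the oblong pot.

>>> {"fn": "step_arm", "kwargs": {"commands": [[[0.006,0.02,0],0],[[0.006,0.033,0],0],[[0.006,0.033,0],0],[[0.006,0.033,0],0],[[0.006,0.033,0],0],[[0.006,0.033,0],0],[[0.006,0.033,0],0],[[0.006,0.033,0],0],[[0.006,0.033,0.02],0],[[0.006,0.03,0.03],0],[[0,0,0.03],-0.133],[[0,0,0.02],-0.133],[[0,0,0],-0.132],[[0,0,0],0],[[0,0,0],0]]}}

```text
t: 46.0
eef_pos: [0.4566, -0.3347, 0.1417]
eef_rot: [0.979, 0.201, 0.016, 0.021]
ft_force: [1.0, -1.7, 0.3]
finger_gap: 0.0883
```

```bash
python3 - <<'E'
from h import *
todo([.4475,-.330,.025],.389)
E
```

```text
t 46.0 pos [ 0.4566 -0.3347  0.1417] psi 0.4057 toolz [ 0.041 -0.034 -0.999] F [ 1.  -1.7  0.3] gap 0.0883
now [-0.0093 -0.0134  0.116 ] yaw 0.017 after yaw [-0.0066 -0.0078  0.1167]
```

>>> {"fn": "step_arm", "kwargs": {"commands": [[[-0.009,-0.013,0.01],0.017],[[0,0,0.03],0],[[0,0,0.02],0],[[0,0,0.01],0],[[0,0,0],0],[[0,0,0],0]]}}

```text
t: 46.75
eef_pos: [0.4492, -0.3303, 0.0721]
eef_rot: [0.982, 0.188, 0.019, 0.023]
ft_force: [0.5, -0.9, 0.7]
finger_gap: 0.0881
```

```bash
python3 - <<'E'
from h import *
todo([.4475,-.330,.025],.389)
E
```

```text
t 46.75 pos [ 0.4492 -0.3303  0.0721] psi 0.3799 toolz [ 0.046 -0.039 -0.998] F [ 0.5 -0.9  0.7] gap 0.0881
now [-0.0028 -0.0034  0.0469] yaw -0.009 after yaw [-0.0015 -0.0009  0.0471]
```

>>> {"fn": "step_arm", "kwargs": {"commands": [[[-0.003,-0.003,0.012],-0.009],[[0,0,0.015],0],[[0,0,0.012],0],[[0,0,0.005],0],[[0,0,0.001],0],[[0,0,0],0],[[0,0,0],0]]}}

```text
t: 47.62
eef_pos: [0.448, -0.3311, 0.0247]
eef_rot: [0.981, 0.193, 0.019, 0.024]
ft_force: [-0.2, -0.4, -0.3]
finger_gap: 0.0877
```

>>> {"fn": "step_arm", "kwargs": {"commands": [[[0,0,0],0],[[0,0,0],0],[[0,0,0],0],[[0,0,0],0],[[0,0,0],0],[[0,0,0],0]], "gripper": -1, "squeeze": 30}}

```text
t: 48.38
eef_pos: [0.4484, -0.3313, 0.0256]
eef_rot: [0.981, 0.193, 0.02, 0.025]
ft_force: [0.3, -0.1, -0.1]
finger_gap: 0.051
```

```bash
python3 - <<'E'
from h import *
todo([.4475,-.330,.025],.389)
E
```

```text
t 48.38 pos [ 0.4484 -0.3313  0.0256] psi 0.3892 toolz [ 0.048 -0.041 -0.998] F [ 0.3 -0.1 -0.1] gap 0.051
now [-0.0003 -0.0016  0.0005] yaw 0.0 after yaw [-0.0003 -0.0015  0.0006]
```

>>> {"fn": "step_arm", "kwargs": {"commands": [[[0,0,-0.01],0],[[0,0,-0.02],0],[[0,0,-0.03],0],[[0,0,-0.03],0.139],[[0,0,-0.02],0.138],[[0.015,-0.006,0],0],[[0.025,-0.01,0],0],[[0.03,-0.012,0],0],[[0.025,-0.01,0],0],[[0.015,-0.006,0],0],[[0,0,0],0],[[0,0,0],0],[[0,0,0],0]]}}

```text
t: 50.0
eef_pos: [0.5493, -0.2649, 0.1382]
eef_rot: [0.998, 0.059, 0.02, 0.019]
ft_force: [-0.4, -0.4, -1.6]
finger_gap: 0.0508
```

```bash
python3 - <<'E'
from h import *
c=cam("wrist"); np.save("w9.npy",c,allow_pickle=True);cv2.imwrite("pics/w9.png",c["img"])
g=cv2.cvtColor(c["img"],cv2.COLOR_BGR2HSV)
m=cv2.inRange(g,(60,40,60),(90,160,220)); m[275:]=0
for k in blobs(m,800): print("green",cv2.boundingRect(k),rect(ray(c,k[:,0],.011)))
todo([.655,-.221,.0325],.112)
E
```

```text
green (254, 185, 122, 10) ((583, -265), (7, 90), 6.6)
green (207, 0, 121, 173) ((648, -226), (113, 82), 6.7)
t 50.05 pos [ 0.5492 -0.265   0.1382] psi 0.1193 toolz [ 0.042 -0.036 -0.998] F [-0.1  0.4 -2.2] gap 0.0508
now [ 0.1063 -0.0355  0.1084] yaw 0.007 after yaw [ 0.11   -0.0319  0.1057]
```

View pics/w9.png

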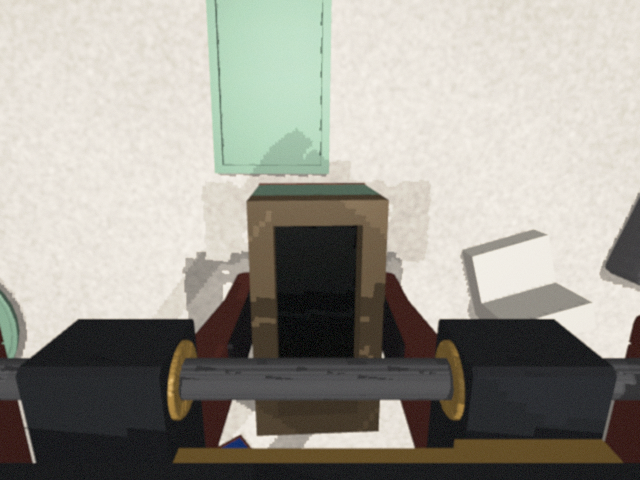

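The oblong pot is held straight at (317,310). The saucer's near edge is at row 173, with its far end out of frame. From the near edge, its centre is about (656,−224).

```bash
python3 - <<'E'
from h import *
c=np.load("w9.npy",allow_pickle=True).item()
P=ray(c,[[248,200],[388,200],[378,430],[256,434]],.1666); print(P.round(4),P.mean(0).round(4))
d=P[0]-P[3];print(np.degrees(np.arctan2(d[1],d[0])))
E
```

```text
[[ 0.5942 -0.2349  0.1666]
 [ 0.5998 -0.2834  0.1666]
 [ 0.5061 -0.2947  0.1666]
 [ 0.5    -0.2456  0.1666]] [ 0.55   -0.2646  0.1666]
6.465484820817736
```

>>> {"fn": "step_arm", "kwargs": {"commands": [[[0.025,-0.008,0],0.007],[[0.03,-0.01,0],0],[[0.03,-0.01,0],0],[[0.018,-0.005,0.01],0],[[0,0,0.02],0],[[0,0,0.015],0],[[0,0,0],0],[[0,0,0],0]]}}

```text
t: 51.05
eef_pos: [0.6479, -0.2251, 0.0931]
eef_rot: [0.998, 0.053, 0.018, 0.019]
ft_force: [-0.6, 0.9, -1.6]
finger_gap: 0.0508
```

```bash
python3 - <<'E'
from h import *
todo([.656,-.223,.0325],.113)
E
```

```text
t 51.05 pos [ 0.6479 -0.2251  0.0931] psi 0.1063 toolz [ 0.038 -0.036 -0.999] F [-0.6  0.9 -1.6] gap 0.0508
now [ 0.0062 -0.0037  0.0608] yaw -0.007 after yaw [ 0.0083 -0.0012  0.0606]
```

>>> {"fn": "step_arm", "kwargs": {"commands": [[[0.006,-0.0035,0.008],-0.007],[[0,0,0.015],0],[[0,0,0.012],0],[[0,0,0.006],0],[[0,0,0],0],[[0,0,0],0]]}}

```text
t: 51.8
eef_pos: [0.6558, -0.2227, 0.0501]
eef_rot: [0.998, 0.056, 0.018, 0.019]
ft_force: [0.1, 1.5, -1.7]
finger_gap: 0.0504
```

```bash
python3 - <<'E'
from h import *
todo([.656,-.223,.0325],.113)
E
```

```text
t 51.8 pos [ 0.6558 -0.2227  0.0501] psi 0.1134 toolz [ 0.039 -0.037 -0.999] F [ 0.1  1.5 -1.7] gap 0.0504
now [-0.0004 -0.0004  0.0176] yaw 0.0 after yaw [0.0002 0.0003 0.0176]
```

>>> {"fn": "step_arm", "kwargs": {"commands": [[[0,0,0.007],0],[[0,0,0.005],0],[[0,0,0.002],0],[[0,0,0.001],0],[[0,0,0],0]]}}

```text
t: 52.42
eef_pos: [0.6569, -0.2236, 0.0349]
eef_rot: [0.998, 0.056, 0.019, 0.02]
ft_force: [0.1, 0.1, -0.7]
finger_gap: 0.0506
```

>>> {"fn": "step_arm", "kwargs": {"commands": [[[0,0,0.0015],0],[[0,0,0.0005],0]]}}

```text
t: 52.68
eef_pos: [0.6572, -0.2238, 0.0331]
eef_rot: [0.998, 0.056, 0.019, 0.02]
ft_force: [0.1, -0.0, -1.2]
finger_gap: 0.0509
```

>>> {"fn": "step_arm", "kwargs": {"commands": [[[0,0,0.0015],0],[[0,0,0.0005],0]]}}

```text
t: 52.92
eef_pos: [0.6577, -0.2239, 0.0318]
eef_rot: [0.998, 0.056, 0.02, 0.02]
ft_force: [-2.2, 0.8, 5.0]
finger_gap: 0.0507
```

Contact. Release and back off.

>>> {"fn": "step_arm", "kwargs": {"commands": [[[0,0,0],0],[[0,0,0],0],[[0,0,0],0],[[0,0,0],0]], "gripper": 0.45}}

```text
t: 53.42
eef_pos: [0.6581, -0.2242, 0.0319]
eef_rot: [0.998, 0.056, 0.02, 0.02]
ft_force: [0.1, 0.5, 0.1]
finger_gap: 0.0639
```

>>> {"fn": "step_arm", "kwargs": {"commands": [[[0,0,-0.015],0],[[0,0,-0.02],0],[[0,0,-0.03],0],[[0,0,-0.04],0],[[0,0,-0.04],0],[[0,0,-0.04],0],[[-0.02,0,-0.04],0],[[-0.04,-0.03,-0.03],0],[[-0.04,-0.04,0],0],[[-0.02,-0.03,0],0],[[0,0,0],0],[[0,0,0],0],[[0,0,0],0]]}}

```text
t: 55.05
eef_pos: [0.516, -0.1282, 0.3046]
eef_rot: [0.998, 0.056, 0.031, 0.026]
ft_force: [-0.5, -0.2, 0.7]
finger_gap: 0.0635
```

```bash
python3 - <<'E'
from h import *
st(); c=cam("wrist"); np.save("w10.npy",c,allow_pickle=True);cv2.imwrite("pics/w10.png",c["img"])
g=cv2.cvtColor(c["img"],cv2.COLOR_BGR2HSV)
b=cv2.inRange(g,(3,45,20),(25,255,150)); b[270:]=0
for k in blobs(b,300): print("brown",cv2.boundingRect(k),rect(ray(c,k[:,0],.06)))
m=cv2.inRange(g,(60,40,60),(90,160,220)); m[275:]=0
for k in blobs(m,800): print("green",cv2.boundingRect(k),rect(ray(c,k[:,0],.011)))
E
```

```text
t 55.05 pos [ 0.516  -0.1282  0.3046] psi 0.1136 toolz [ 0.065 -0.048 -0.997] F [-0.5 -0.2  0.7] gap 0.0635
brown (135, 236, 64, 34) ((458, 12), (36, 66), 5.4)
brown (2, 230, 55, 40) ((447, 151), (43, 54), 1.6)
brown (383, 32, 56, 102) ((657, -221), (96, 52), 6.4)
brown (0, 11, 35, 47) ((655, 154), (36, 29), 76.7)
green (134, 211, 93, 64) ((460, 6), (108, 70), 78.3)
green (15, 207, 80, 68) ((444, 152), (78, 87), 0.4)
green (362, 31, 72, 121) ((655, -224), (128, 83), 6.5)
```

View pics/w10.png

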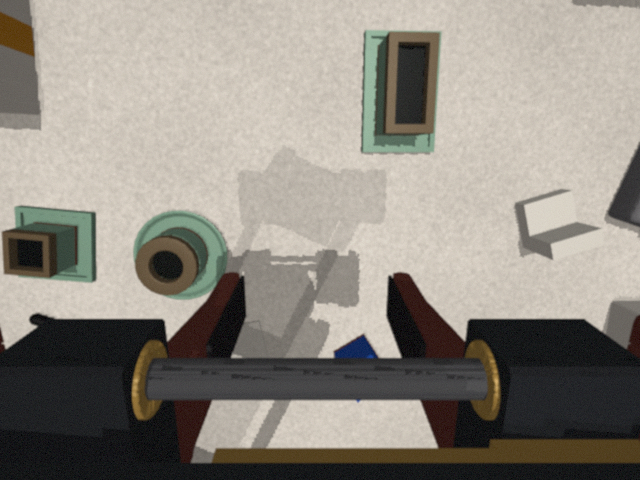

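Oblong pot (657,−221) vs. saucer (655,−224), angles 6.4° and 6.5°. One last overall view.

```bash
python3 - <<'E'
from h import *
c=cam("scene"); cv2.imwrite("pics/fin.png",c["img"])
R=np.array([[np.cos(.066),-np.sin(.066)],[np.sin(.066),np.cos(.066)]])
print(proj(c,np.c_[np.array([[-75,-75],[-75,75],[75,75],[75,-75]])/1000@R.T+[.656,.25],np.full(4,.08)]).round())
E
```

```text
[[415. 289.]
 [501. 294.]
 [514. 362.]
 [416. 354.]]
```

```bash
python3 -c "
from bench import env; print(env.hand_in())"
```

```text
the job is handed in; nothing more can be done
None
```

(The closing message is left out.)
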